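Snug down the lid of the wax jar

ROBOT

A 6-joint arm with a two-finger parallel gripper is mounted at the origin on the work surface. World frame = base frame: x ahead of the robot, y to its left, z up, the work surface at z = 0. Lengths are in mm, angles in rad, forces in N, time in s.
With the tool pointing down it reaches from about 350 to 975 mm from the base axis. Payload 7.1 kg.
Tool frame: the origin (TCP) lies at the very end of the fingers, on their centre line; the grasp point (between the pads) lies 19 mm behind it; x points along the fingers, z is the direction in which the jaws open and shut, and the axes are right-handed (so a half turn about x gives the same grasp; the last joint's range is limited). The gripper opens to 88 mm and grips with 3 to 60 N. Pads are 20 mm wide; open, the fingers measure 115 mm over their backs; the gripper's body (75 mm by 178 mm) begins 61 mm behind the grasp point.
Start: joints at [-1.156, 0.423, 1.63, -0, 1.089, -0.019], TCP at [262.716, -567.085, 222.675] pointing down, gripper open.
Joint ranges: [-3, 3], [-0.9, 2.11], [0.09, 2.58], [-1.31, 4.45], [0.11, 2.69], [-2.54, 2.54]. Speed limits (rad/s): [2.39, 2.39, 3.01, 3.14, 3.14, 3.14].

INTERFACE

Orientations are given as a rotation vector (axis times angle).
In Python, from workcell import * gives the robot as it stands.
- The arm moves only by the shell command python3 -m crank 'ROWS'. ROWS is JSON, a list of rows, each a list of 3 entries, a list of its own where there are three numbers: the shift along the tool's x, y, z in cm, then the turn, a rotation vector about the tool's x, y, z in degrees, then the finger opening in cm, from 0 to 8.78. In form: [[[dx, dy, dz], [rx, ry, rz], claw], ...]. A call has 1 to 5 rows; each row shifts and turns the commanded pose from where the row before left it, along the tool's axes as they then stand; what a row does not reach is not made up. A row lasts 1/8 s, in which the tool goes at most 62.5 mm and 10.7 degrees, less where a joint would pass 70% of its speed; a pose out of reach is approached as far as the arm can. A call with a gripper value outside its range is refused whole. The fingers move at their own pace and stop on an object; the grip force is fixed at half the most. Time passes only in rows, so rows that do not move let the fingers close. It gives the time, the measured TCP pose, the force and the opening at its end, in the units of the state.
- get_obs(): the state, without advancing time (a new reading comes with each control period).
- get_image(name): name is "scene" or "top" or "wrist"; returns a dict with "pixels" (384x512x3 uint8, red, green, blue), "mtx" (3x3 intrinsics, pixels), "view" (4x4, takes a point from world to camera coordinates). Camera axes: x right, y down, z forward; pixel columns grow to the right and rows downward; lengths in mm; the calibration is good to about 2 mm. A picture is of the moment at which its call begins. There is no depth.
- close_job(): hands the job in, once; it reports no verdict.
The state is a dict: "t": time; "qpos": joint angles; "qvel": joint speeds; "joint_torque": joint torques, N m; "ee_pos": TCP position; "orientation": TCP orientation; "ft_force": force on the tool from outside, world axes, zero at the start; "moment": the same for the moment, N m; "width": finger opening in mm.
Only numpy, scipy, OpenCV 4.12 (cv2) and the standard library are available. Lean on these libraries where they do the work, as an engineer would, in place of code of your own. Each camera call takes 0.05 s, during which the arm holds its last target.

TASK

The orange square jar stands loose on the bench with its black bar-grip screw lid not tightened. Put the jar upright, fully home, into the square pocket of the dark wooden block so it cannot turn, then screw the lid down (clockwise from above) until it is snug, hand-tight, and let go. Do not overtighten it, and leave the other things on the bench where they are.

Things in the scene. Friction and masses are not known exactly. Their poses are not given: they have to be found in the camera images.
- jar: Orange jar with a square body 56 x 56 mm and 60 mm high (flat shoulder at 60 mm), a round neck above it, about 0.4 kg with lid. Origin at the centre of the underside, z up, x and y square to the side faces (any quarter turn is alike). The lid holds to the jar by its thread, so the jar can be lifted by the lid's bar or by its body.
- lid: Round black screw lid, 58 mm diameter, 16 mm high, with a grip bar across its top 50 x 20 mm, 24 mm high, long side along the lid's x, white stripe on its +x half. Origin at the centre of the underside, at the start 66 mm above the jar's underside (bar 82 to 106 mm). Right-hand thread, sinks 5 mm per clockwise turn. Drag about 0.07 N m for 0.6 to 2.7 rad, then the torque rises: see neck.
- block: Dark wooden holding block, 120 x 120 x 30 mm, fixed to the bench. Origin at the centre of its underside, z up, x and y along its sides. In its middle a square pocket 59.5 x 59.5 mm, 20 mm deep (floor 10 mm above the bench), sides parallel to the block's, mouth chamfered 3 mm.
- plane: Bystander: hand plane, 200 x 52 x 105 mm, steel and pale wood.
- chisel: Bystander: screwdriver with yellow handle, lying.
- mallet: Bystander: hammer with wooden handle, lying.
- glue: Bystander: yellow glue bottle, 56 mm diameter, 150 mm high.
- sanding: Bystander: cork sanding block, 110 x 60 x 28 mm.
- tin: Bystander: green round tin, 74 mm diameter, 51 mm high.
- offcut: Bystander: pale wood offcut, 130 x 50 x 25 mm.
- neck: Round neck of the jar under the lid, 47 mm diameter, fixed to the jar, with a rubber seal inside; origin on the jar's axis at the shoulder, 60 mm above the underside. Where the lid meets the seal differs every time and cannot be seen; from there the torque rises by about 1 N m per rad. Snug is 0.2 to 0.35 N m (at standstill drag can hide 0.07 of it); 0.5 is overtightened. Let go, it stays tight.
Things that resemble listed ones, but are neither listed nor needed, are in the scene too. What is meant by the jar is not blue or pink, and is the smaller of those in its own colour.

How it is judged:
By the outcome, as a careful person would: the job done as asked, in the order asked, and still so for the second after the job is handed in, with the robot touching nothing.
It also fails if it takes over 67 s, if anything falls off the work surface, if the arm or the gripper's body presses on something with over 40 N, if the wrist force passes 120 N, or if a joint passes its speed limit or range.

## Working session

There is one attempt and no reset: what is moved stays moved. The work goes in short steps, Python scripts to look and compute and a shell command to move; the robot and the scene stay as the last step left them, time stands still between calls to the robot, and variables do not carry over. Pictures are saved under pics/ and viewed, and the job is handed in when it is done.

```bash
mkdir -p pics; ls
python3 - <<'E'
from workcell import *
import cv2
o=get_obs()
print({k:(v if not hasattr(v,'round') else v) for k,v in o.items()})
for n in ["scene","top","wrist"]:
    d=get_image(n); cv2.imwrite(f"pics/{n}0.png",d["pixels"][:,:,::-1]); print(n,d["mtx"],d["view"])
E
```

```text
pics
{'t': 0.0, 'qpos': array([-1.15601972e+00,  4.23823545e-01,  1.63068905e+00, -1.66638172e-05,
        1.08859662e+00, -1.89796776e-02]), 'qvel': array([-0.00036571, -0.0001138 , -0.00100177,  0.00073804,  0.00039417,
        0.0014036 ]), 'joint_torque': array([ 8.07750203e-04, -5.44637740e+01, -2.73663586e+01,  6.43372955e-02,
        2.28319725e-02, -1.43886637e-04]), 'ee_pos': array([ 262.48277897, -566.59727218,  221.91286991]), 'orientation': array([ 0.88487795,  1.38503059, -0.88351758]), 'ft_force': array([ 0.6103133 , -0.55603871, -0.37519002]), 'moment': array([0.00409747, 0.0019125 , 0.02394301]), 'width': 87.56492267275868}
scene [[434.71398911   0.         249.88217437]
 [  0.         434.71398911 190.14719308]
 [  0.           0.           1.        ]] [[-2.32762337e-01  9.72498736e-01  8.24026870e-03  9.16942822e+01]
 [ 8.09604085e-01  1.98455112e-01 -5.52409987e-01 -3.20768984e+02]
 [-5.38853338e-01 -1.21908885e-01 -8.33531825e-01  1.71035353e+03]
 [ 0.00000000e+00  0.00000000e+00  0.00000000e+00  1.00000000e+00]]
top [[393.96967911   0.         249.82980337]
 [  0.         393.96967911 193.89856457]
 [  0.           0.           1.        ]] [[ 2.36009532e-02 -9.99715580e-01  3.42834511e-03 -1.68013671e+01]
 [-9.98593093e-01 -2.37370625e-02 -4.74171463e-02  4.33080418e+02]
 [ 4.74850388e-02 -2.30443189e-03 -9.98869291e-01  1.16825434e+03]
 [ 0.00000000e+00  0.00000000e+00  0.00000000e+00  1.00000000e+00]]
wrist [[290.56553581   0.         256.01611595]
 [  0.         290.56553581 193.79701471]
 [  0.           0.           1.        ]] [[ 4.19728758e-01 -9.07646380e-01 -2.41206691e-03 -6.23526926e+02]
 [-8.70981113e-01 -4.03518283e-01  2.80294304e-01 -3.36340897e+01]
 [-2.55381424e-01 -1.15546715e-01 -9.59911082e-01  3.92595233e+02]
 [ 0.00000000e+00  0.00000000e+00  0.00000000e+00  1.00000000e+00]]
```

View pics/scene0.png

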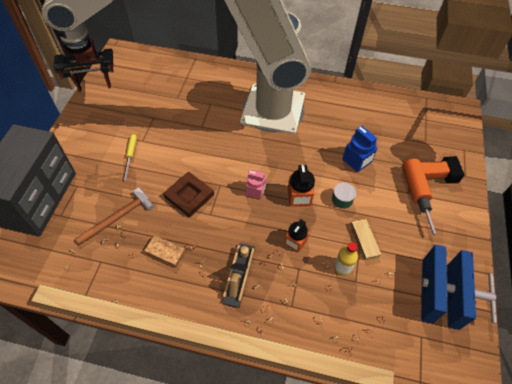

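View pics/top0.png

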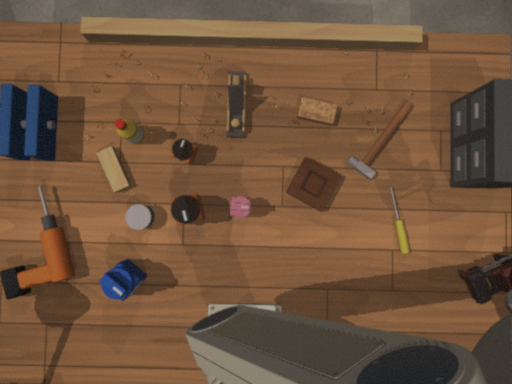

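View pics/wrist0.png

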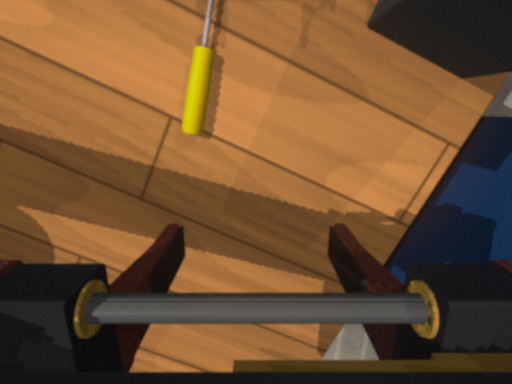

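In the pictures the block is at top (315,184) and scene (189,194). Four things could be taken for the jar:
- small orange jar: top (183,150), scene (297,236)
- larger orange jar: top (186,209), scene (301,187)
- blue jar: top (123,280)
- pink jar: top (240,207)

By the description it is the smaller orange one. I'll check that choice in a close crop.

Run:
```python
import cv2,numpy as np
t=cv2.imread('pics/top0.png'); s=cv2.imread('pics/scene0.png')
a=cv2.resize(t[125:225,160:220],None,fx=6,fy=6,interpolation=cv2.INTER_CUBIC)
b=cv2.resize(s[160:260,275:325],None,fx=6,fy=6,interpolation=cv2.INTER_CUBIC)
cv2.imwrite('pics/c1.png',np.hstack([a,b]))
cv2.imwrite('pics/c2.png',cv2.resize(t[150:220,280:350],None,fx=8,fy=8,interpolation=cv2.INTER_CUBIC))
```

```text
(no output)
```

View pics/c1.png

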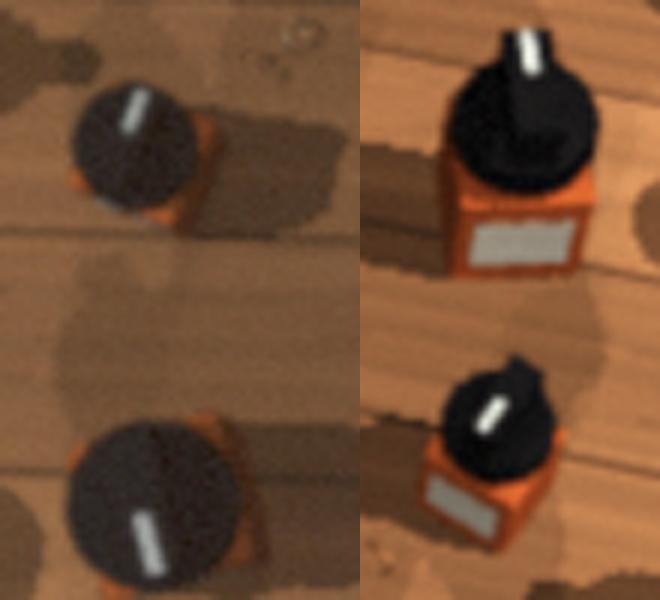

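View pics/c2.png

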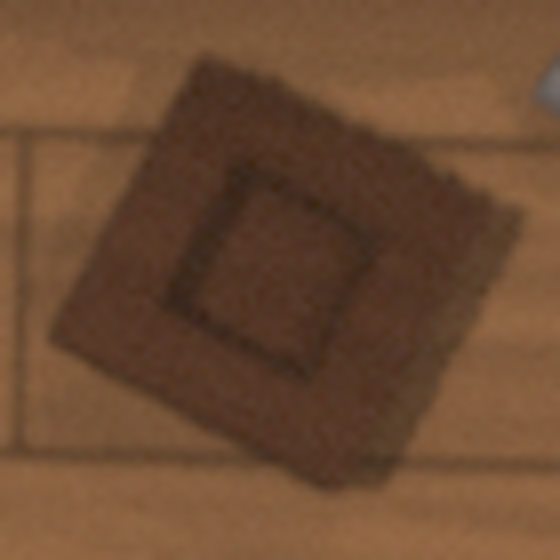

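The crop settles it. The jar is the smaller orange one at top (183,150), clearly smaller than the one at (186,209). Next I'll get coarse positions and the wrist camera geometry.

```bash
cat > h.py <<'E'
import numpy as np,cv2
from scipy.spatial.transform import Rotation as R
from workcell import *
def ray(cam,uv,z):
    K,V=np.array(cam["mtx"]),np.array(cam["view"]); d=V[:3,:3].T@np.linalg.inv(K)@np.array([uv[0],uv[1],1.]); c=-V[:3,:3].T@V[:3,3]
    return c+d*(z-c[2])/d[2]
def proj(cam,P):
    K,V=np.array(cam["mtx"]),np.array(cam["view"]); p=(V[:3,:3]@np.atleast_2d(P).T).T+V[:3,3]; q=(K@p.T).T; return q[:,:2]/q[:,2:]
def pose():
    o=get_obs(); return o["ee_pos"],R.from_rotvec(o["orientation"]),o
def plan(target,yaw,nosym=False):
    # tool pointing down, tool z at world angle yaw; print shift in current tool axes (cm) and turn (deg)
    p,r,o=pose(); z=np.array([np.cos(yaw),np.sin(yaw),0]); x=np.array([0,0,-1.]); T=R.from_matrix(np.c_[x,np.cross(z,x),z])
    print("shift cm",np.round(r.inv().apply(np.array(target)-p)/10,3),"turn deg",np.round((r.inv()*T).as_rotvec(degrees=True),2))
def stat():
    p,r,o=pose(); m=r.as_matrix(); print("t",round(o["t"],2),"p",p.round(1),"x",m[:,0].round(3),"yaw",round(np.degrees(np.arctan2(m[1,2],m[0,2])),2),"F",np.round(o["ft_force"],2),"M",np.round(o["moment"],3),"w",round(o["width"],1),"q",np.round(o["qpos"],3))
E
python3 - <<'E'
from h import *
c=get_image("top"); s=get_image("scene")
print("jar",ray(c,(182.5,149),82),"block",ray(c,(315,184),30)); print("jar s",ray(s,(297.,231),82),"block s",ray(s,(189.5,193.5),30))
print("stripe",ray(c,(160+145/6,125+92/6),106),ray(c,(160+128/6,125+130/6),106))
# block corners top
print([ray(c,(280+a/8,150+b/8),30).round() for a,b in [(205,55),(525,210),(340,490),(50,335)]])
for n,uv,z in [("bigjar",(186,209),100),("glue",(125,128),150),("offcut",(113,168),25),("plane",(236,105),80),("pink",(240,207),60)]: print(n,ray(c,uv,z).round())
w=get_image("wrist"); p,r,o=pose(); V=np.array(w["view"]); cc=-V[:3,:3].T@V[:3,3]
print("cam in tool",r.inv().apply(cc-p),"axes in tool\n",r.as_matrix().T@V[:3,:3].T); stat()
E
```

```text
jar [552.28384285 186.6334532   82.        ] block [ 466.17594126 -197.78462537   30.        ]
jar s [559.57335417 185.82428497  82.        ] block s [ 476.53528454 -187.79562225   30.        ]
stripe [572.70399944 178.65965058 106.        ] [554.89415018 185.92439384 106.        ]
[array([ 546., -169.,   30.]), array([ 491., -288.,   30.]), array([ 386., -221.,   30.]), array([ 441., -114.,   30.])]
bigjar [383. 169. 100.]
glue [594. 329. 150.]
offcut [500. 400.  25.]
plane [682.  39.  80.]
pink [393.  21.  60.]
cam in tool [-162.72242427   77.31617785   -0.24739629] axes in tool
 [[ 1.21425710e-03 -2.80298380e-01  9.59912154e-01]
 [-7.04249295e-04 -9.59912863e-01 -2.80297696e-01]
 [ 9.99999015e-01 -3.35663989e-04 -1.36298095e-03]]
t 0.3 p [ 262.6 -566.9  222.4] x [-0.  0. -1.] yaw -65.14 F [-0.41 -0.16 -0.45] M [ 0.003 -0.018 -0.039] w 88.0 q [-1.156  0.423  1.63  -0.     1.089 -0.019]
```

```bash
python3 -c "
from h import *
plan([459,-221,250],np.radians(-23))"
```

```text
shift cm [ -2.75   32.358 -23.135] turn deg [-4.214e+01 -3.000e-02 -1.000e-02]
```

```bash
python3 -m crank '[[[-0.4,4.6,-3.3],[0,0,0],8.78],[[-0.4,4.6,-3.3],[0,0,0],8.78],[[-0.4,4.6,-3.3],[0,0,0],8.78],[[-0.4,4.6,-3.3],[0,0,0],8.78],[[-0.4,4.6,-3.3],[0,0,0],8.78]]'
python3 -m crank '[[[-0.4,4.6,-3.3],[0,0,0],8.78],[[-0.4,4.6,-3.3],[0,0,0],8.78],[[0,0,0],[-10,0,0],8.78],[[0,0,0],[-10,0,0],8.78],[[0,0,0],[-10,0,0],8.78]]'
python3 -m crank '[[[0,0,0],[-10,0,0],8.78],[[0,0,0],[0,0,0],8.78],[[0,0,0],[0,0,0],8.78]]'
cat > look.py <<'E'
import sys
from h import *
import pickle
w=get_image("wrist"); w["pose"]=get_obs(); stat()
pickle.dump(w,open(f"pics/{sys.argv[1]}.pkl","wb")); cv2.imwrite(f"pics/{sys.argv[1]}.png",w["pixels"][:,:,::-1])
E
python3 look.py blk
```

```text
t: 0.92
ee_pos: [402.7, -319.1, 243.0]
orientation: [0.884, 1.383, -0.884]
ft_force: [0.6, -0.3, 0.6]
width: 88.1
t: 1.55
ee_pos: [457.9, -221.8, 250.7]
orientation: [0.475, 1.518, -0.475]
ft_force: [-0.2, 0.2, 0.7]
width: 87.7
t: 1.92
ee_pos: [457.8, -222.2, 250.7]
orientation: [0.347, 1.543, -0.347]
ft_force: [-0.6, 0.4, 0.3]
width: 88.3
t 1.98 p [ 457.8 -222.1  250.7] x [-0.  0. -1.] yaw -25.3 F [ 0.09 -0.29  0.12] M [-0.055 -0.049  0.013] w 88.3 q [-0.475  0.217  1.857  0.     1.067 -0.034]
```

View pics/blk.png

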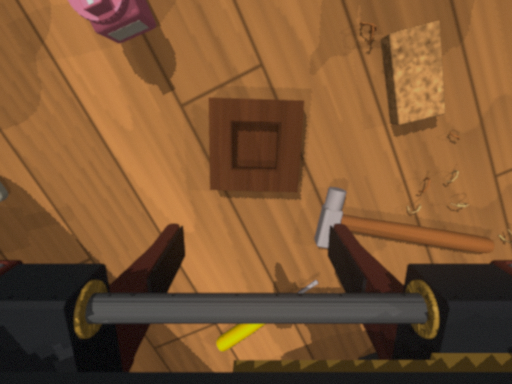

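The block's top face spans about (209,98)-(304,196) and its pocket about (231,121)-(280,170). I'll fit the corners.

Run:
```python
import cv2
t=cv2.imread('pics/blk.png'); cv2.imwrite('pics/blkc.png',cv2.resize(t[88:206,198:316],None,fx=5,fy=5,interpolation=cv2.INTER_CUBIC))
```

```text
(no output)
```

View pics/blkc.png

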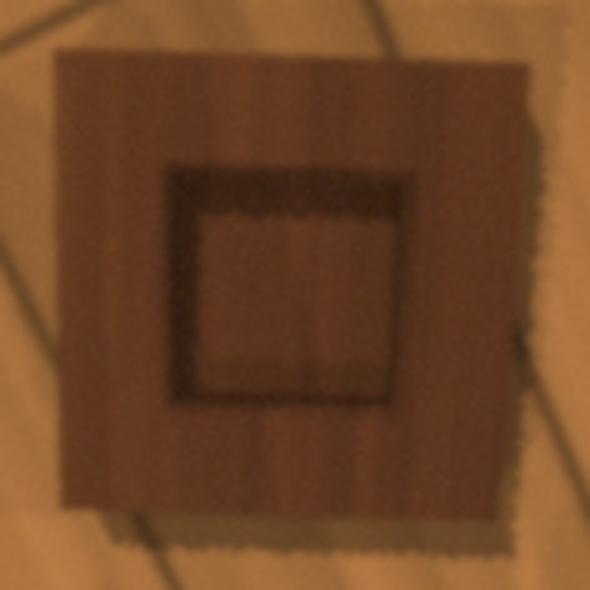

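```bash
cat >> h.py <<'E'
from scipy.optimize import least_squares
def fit(cam,local,uv,x0,w=None):
    local=np.array(local,float);uv=np.array(uv,float)
    def f(s):
        c,d=np.cos(s[2]),np.sin(s[2]); P=local.copy(); P[:,0]=s[0]+c*local[:,0]-d*local[:,1]; P[:,1]=s[1]+d*local[:,0]+c*local[:,1]
        return (proj(cam,P)-uv).ravel()
    r=least_squares(f,x0); return r.x,r.fun.reshape(-1,2).round(2)
E
python3 - <<'E'
from h import *; import pickle
w=pickle.load(open("pics/blk.pkl","rb"))
uv=lambda L:[(198+(a+.5)/5-.5,88+(b+.5)/5-.5) for a,b in L]
top=[(55,50),(528,65),(500,520),(63,505)]
# guess: world points ordering via rays
for u in uv(top): print(ray(w,u,30).round(1))
pts=np.array([ray(w,u,30) for u in uv(top)]); print(pts.mean(0), [np.linalg.norm(pts[i]-pts[i-1]).round(1) for i in range(4)],[np.degrees(np.arctan2(*(pts[i]-pts[i-1])[1::-1])).round(2) for i in range(4)])
e=np.array([ray(w,u,30) for u in uv([(165,165),(412,172),(395,408),(172,405)])]); print(e.mean(0),[np.linalg.norm(e[i]-e[i-1]).round(1) for i in range(4)])
yaw=np.arctan2(*(pts[1]-pts[0])[1::-1]); q=[[-60,60,30],[60,60,30],[60,-60,30],[-60,-60,30]]
x,res=fit(w,q,uv(top),[*pts.mean(0)[:2],yaw]); print(x,np.degrees(x[2]),res)
E
```

```text
[ 443.  -114.1   30. ]
[ 548.8 -168.3   30. ]
[ 495.7 -274.7   30. ]
[ 389.4 -219.6   30. ]
[ 469.22234877 -194.15443752   30.        ] [np.float64(118.3), np.float64(118.8), np.float64(118.9), np.float64(119.8)] [np.float64(63.07), np.float64(-27.11), np.float64(-116.48), np.float64(152.59)]
[ 469.60666975 -192.98158394   30.        ] [np.float64(62.5), np.float64(63.3), np.float64(61.6), np.float64(59.8)]
[ 469.12923957 -194.26196963   -0.470845  ] -26.977431383374203 [[-0.28 -0.37]
 [ 0.71 -0.57]
 [-0.17  0.27]
 [-0.3   0.9 ]]
```

```bash
python3 -c "
from h import *
plan([583,175,270],np.radians(68))"
```

```text
shift cm [-1.933 41.256 -5.653] turn deg [-93.3  -0.   -0. ]
```

```bash
python3 -m crank '[[[-0.3,5.9,-0.8],[0,0,0],8.78],[[-0.3,5.9,-0.8],[0,0,0],8.78],[[-0.3,5.9,-0.8],[0,0,0],8.78],[[-0.3,5.9,-0.8],[0,0,0],8.78],[[-0.3,5.9,-0.8],[0,0,0],8.78]]'
python3 -m crank '[[[-0.3,5.9,-0.8],[0,0,0],8.78],[[-0.3,5.9,-0.8],[0,0,0],8.78],[[0,0,0],[-10.6,0,0],8.78],[[0,0,0],[-10.6,0,0],8.78],[[0,0,0],[-10.6,0,0],8.78]]'
python3 -m crank '[[[0,0,0],[-10.6,0,0],8.78],[[0,0,0],[-10.6,0,0],8.78],[[0,0,0],[-10.6,0,0],8.78],[[0,0,0],[-10.6,0,0],8.78],[[0,0,0],[-10.6,0,0],8.78]]'
python3 -m crank '[[[0,0,0],[-8,0,0],8.78],[[0,0,0],[0,0,0],8.78],[[0,0,0],[0,0,0],8.78]]'
python3 look.py jar; python3 -c "
import cv2
t=cv2.imread('pics/jar.png'); cv2.imwrite('pics/jarc.png',cv2.resize(t[80:220,190:330],None,fx=4,fy=4,interpolation=cv2.INTER_CUBIC))"
```

```text
t: 2.6
ee_pos: [547.4, 63.8, 266.0]
orientation: [0.346, 1.542, -0.346]
ft_force: [0.5, -0.0, 0.5]
width: 87.7
t: 3.22
ee_pos: [582.5, 175.9, 271.4]
orientation: [-0.095, 1.569, 0.095]
ft_force: [-0.3, -0.4, -0.5]
width: 87.9
t: 3.85
ee_pos: [582.6, 175.5, 271.6]
orientation: [-0.814, 1.413, 0.814]
ft_force: [0.6, -0.3, -0.1]
width: 88.3
t: 4.22
ee_pos: [582.6, 175.5, 271.6]
orientation: [-0.915, 1.37, 0.915]
ft_force: [-1.3, 0.8, 0.1]
width: 87.7
t 4.28 p [582.6 175.5 271.6] x [-0.  0. -1.] yaw 67.49 F [-0.28  0.29 -0.27] M [ 0.028 -0.1   -0.068] w 87.8 q [ 0.273  0.348  1.623  0.     1.17  -0.905]
```

View pics/jar.png

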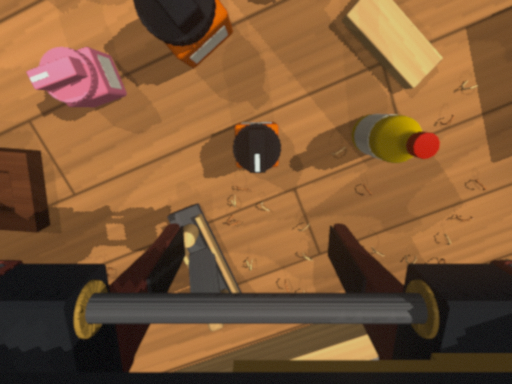

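View pics/jarc.png

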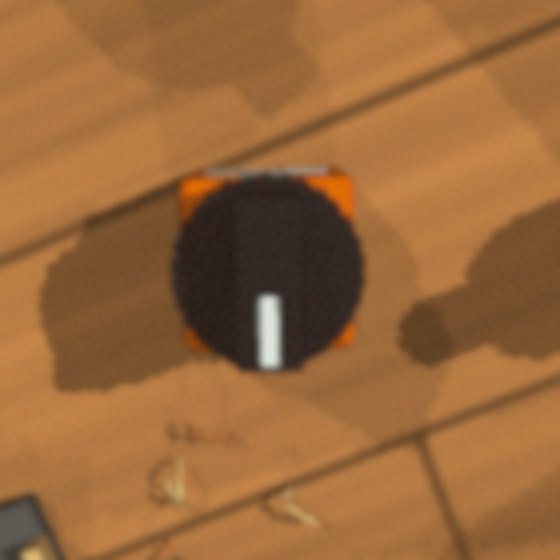

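The jar's lid is centred near wrist (257,148). The body's shoulder corners show just outside the lid, and both the body and the bar are almost square to the tool. The blue-handled things and the glue bottle are clear of it. I'll fit the pose now.

Run:
```python
from h import *; import pickle
w=pickle.load(open("pics/jar.pkl","rb"))
uv=lambda L:np.array([(190+(a+.5)/4-.5,80+(b+.5)/4-.5) for a,b in L])
c=uv([(181,180),(355,177),(355,346),(188,347)])
pts=np.array([ray(w,u,60) for u in c]); print(pts.round(1),pts.mean(0).round(1)); yaw=np.arctan2(*(pts[1]-pts[0])[1::-1])
x,res=fit(w,[[-28,28,60],[28,28,60],[28,-28,60],[-28,-28,60]],c,[*pts.mean(0)[:2],yaw]); print("jar",x,np.degrees(x[2]),res.tolist())
print("lid",ray(w,uv([(268,273)])[0],82).round(1))
a,b=[ray(w,u,106) for u in uv([(269,367),(268,296)])]; print("stripe",a.round(1),b.round(1),np.degrees(np.arctan2(*(a-b)[1::-1])))
# lines of bar edges at top z=106
for l in ([(236,205),(236,285)],[(301,205),(303,290)]):
    a,b=[ray(w,u,106) for u in uv(l)]; print(a.round(1),b.round(1),np.degrees(np.arctan2(*(b-a)[1::-1])))
# render overlay
im=cv2.imread("pics/jar.png"); cs,sn=np.cos(x[2]),np.sin(x[2])
P=lambda L:np.array([[x[0]+cs*a-sn*b,x[1]+sn*a+cs*b,z] for a,b,z in L])
big=cv2.resize(im[80:220,190:330],None,fx=4,fy=4,interpolation=cv2.INTER_CUBIC)
t=np.linspace(0,6.28,60)
for L,col in (([(29*np.cos(k),29*np.sin(k),82) for k in t],(255,255,0)),([(-10,-25,106),(10,-25,106),(10,25,106),(-10,25,106),(-10,-25,106)],(0,255,0)),([(-28,28,60),(28,28,60),(28,-28,60),(-28,-28,60),(-28,28,60)],(255,0,255))):
    q=((proj(w,P(L))-[190,80]+.5)*4).astype(np.int32); cv2.polylines(big,[q],False,col,1)
cv2.imwrite("pics/jarov.png",big)
```

```text
[[519.  174.   60. ]
 [539.1 224.7  60. ]
 [589.2 205.1  60. ]
 [568.5 154.7  60. ]] [553.9 189.6  60. ]
jar [554.0565533  189.56917252   1.19337816] 68.37553173576815 [[-0.49, -0.94], [0.67, -0.96], [0.44, 0.83], [-0.63, 1.3]]
lid [553.7 189.   82. ]
stripe [575.8 180.1 106. ] [556.8 187.7 106. ] -21.746645112257085
[530.1 189.2 106. ] [550.5 180.5 106. ] -22.994617265791224
[537.  205.8 106. ] [559.  197.4 106. ] -20.721215779974262
```

View pics/jarov.png

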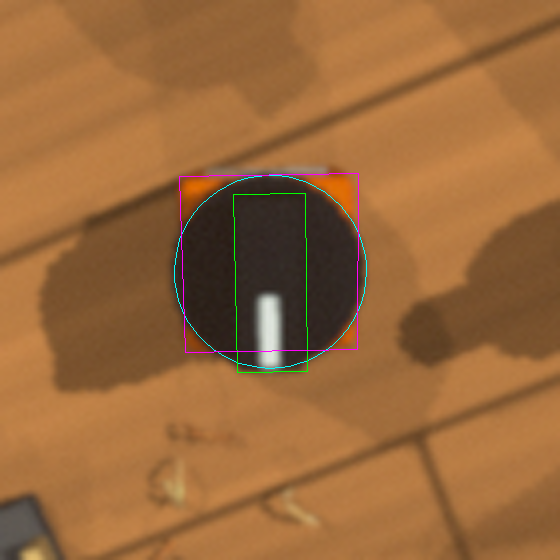

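```bash
python3 -c "
from h import *
plan([553.8,189.3,84.5],np.radians(68.2))"
```

```text
shift cm [18.715  3.188  0.17 ] turn deg [-0.71  0.   -0.  ]
```

```bash
python3 -m crank '[[[0,3.19,0.17],[-0.7,0,0],8.78],[[5,0,0],[0,0,0],6],[[5,0,0],[0,0,0],5],[[4,0,0],[0,0,0],5],[[0,0,0],[0,0,0],5]]'
python3 -c "
from h import *
stat(); plan([553.8,189.3,84.5],np.radians(68.2))"; python3 look.py pre
```

```text
t: 4.9
ee_pos: [551.6, 188.5, 129.0]
orientation: [-0.925, 1.371, 0.928]
ft_force: [-0.5, 0.5, 1.1]
width: 52.0
t 4.9 p [551.6 188.5 129. ] x [-0.006 -0.002 -1.   ] yaw 68.27 F [-0.46  0.49  1.13] M [ 0.011 -0.196  0.012] w 52.0 q [ 0.309  0.487  1.783  0.     0.878 -0.883]
shift cm [ 4.447 -0.2    0.171] turn deg [ 0.07 -0.23 -0.28]
t 4.95 p [553.2 189.1 131.1] x [-0.002 -0.001 -1.   ] yaw 68.28 F [-0.54  0.74  0.61] M [ 0.052 -0.168 -0.005] w 50.6 q [ 0.309  0.485  1.781  0.     0.879 -0.883]
```

View pics/pre.png

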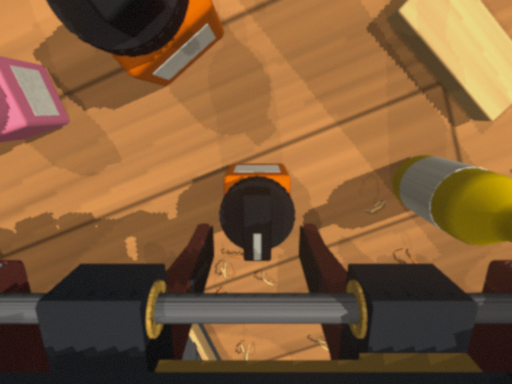

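The bar is centred between the fingertips, at u about 257 against fingers at 212 and 301. Descending and gripping now.

```bash
python3 -m crank '[[[2,0,0],[0,0,0],5],[[1.6,0,0],[0,0,0],5],[[1,0,0],[0,0,0],5],[[0,0,0],[0,0,0],5],[[0,0,0],[0,0,0],5]]'
python3 -m crank '[[[0,0,0],[0,0,0],1.5],[[0,0,0],[0,0,0],1.5],[[0,0,0],[0,0,0],1.5],[[0,0,0],[0,0,0],1.5],[[0,0,0],[0,0,0],1.5]]'
python3 -c "
from h import *
stat()"
```

```text
t: 5.58
ee_pos: [554.1, 189.3, 86.2]
orientation: [-0.927, 1.364, 0.926]
ft_force: [-0.3, -0.7, 0.0]
width: 49.9
t: 6.2
ee_pos: [553.6, 189.0, 85.7]
orientation: [-0.927, 1.365, 0.927]
ft_force: [-0.6, -1.5, 1.2]
width: 19.5
t 6.2 p [553.6 189.   85.7] x [-0. -0. -1.] yaw 68.36 F [-0.63 -1.53  1.25] M [-0.326  0.019  0.024] w 19.5 q [ 0.309  0.552  1.8   -0.     0.79  -0.884]
```

```bash
python3 -m crank '[[[-2,0,0],[0,0,0],1.5],[[-4,0,0],[0,0,0],1.5],[[-4,0,0],[0,0,0],1.5],[[-3,0,0],[0,0,0],1.5],[[0,0,0],[0,0,0],1.5]]'
python3 -c "
from h import *
stat(); plan([469.3,-193.9,215],np.radians(63))
import cv2
s=get_image('scene'); cv2.imwrite('pics/s1.png',s['pixels'][:,:,::-1])"; python3 look.py held
```

```text
t: 6.82
ee_pos: [554.9, 189.7, 217.3]
orientation: [-0.927, 1.36, 0.925]
ft_force: [-0.4, 0.9, -5.7]
width: 19.8
t 6.83 p [554.9 189.7 217.3] x [ 0.004  0.001 -1.   ] yaw 68.35 F [-0.4   0.94 -5.69] M [ 0.1   -0.169  0.008] w 19.8 q [ 0.309  0.371  1.725  0.     1.041 -0.884]
shift cm [  0.144  -6.197 -38.811] turn deg [5.35 0.17 0.17]
t 6.92 p [552.9 189.  214.3] x [-0.002 -0.    -1.   ] yaw 68.36 F [-0.49  0.57 -4.24] M [-0.061 -0.065 -0.038] w 19.6 q [ 0.309  0.374  1.728  0.     1.041 -0.884]
```

View pics/held.png

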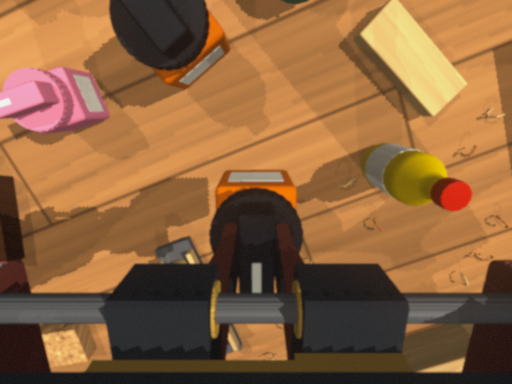

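View pics/s1.png

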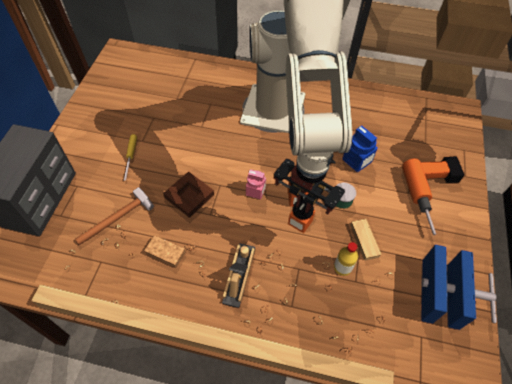

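The jar hangs from the gripper, about 4 N heavier. Its front shoulder edge shows at about (216,185)-(296,187) in the wrist view. I'll measure that edge against the tool for tilt and yaw.

Run:
```python
import cv2
t=cv2.imread('pics/held.png'); cv2.imwrite('pics/heldc.png',cv2.resize(t[155:275,196:316],None,fx=5,fy=5,interpolation=cv2.INTER_CUBIC))
```

```text
(no output)
```

View pics/heldc.png

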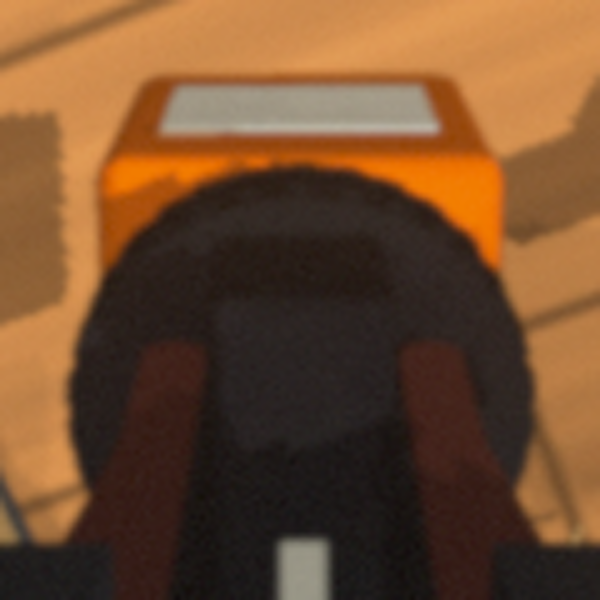

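```bash
python3 -m crank '[[[0,-0.5,-3],[0,0,0],1.5],[[0,-0.8,-5],[0,0,0],1.5],[[0,-0.9,-5.5],[0,0,0],1.5],[[0,-0.9,-5.5],[0,0,0],1.5],[[0,-0.9,-5.5],[0,0,0],1.5]]'
python3 -m crank '[[[0,-0.9,-5.5],[0,0,0],1.5],[[0,-0.8,-5],[0,0,0],1.5],[[0,-0.5,-3],[5.3,0,0],1.5],[[0,0,0],[0,0,0],1.5],[[0,0,0],[0,0,0],1.5]]'
python3 -c "
from h import *
stat(); plan([469.3,-193.9,130],np.radians(63))"
```

```text
t: 7.55
ee_pos: [498.7, -54.6, 213.5]
orientation: [-0.925, 1.367, 0.929]
ft_force: [1.1, -0.7, -4.7]
width: 19.6
t: 8.18
ee_pos: [470.4, -186.1, 214.3]
orientation: [-0.855, 1.397, 0.859]
ft_force: [1.0, -0.5, -4.3]
width: 19.4
t 8.18 p [ 470.4 -186.1  214.3] x [-0.002  0.001 -1.   ] yaw 63.09 F [ 1.05 -0.54 -4.26] M [ 0.034 -0.137 -0.032] w 19.4 q [-0.4    0.261  1.895  0.     0.988 -1.502]
shift cm [ 8.427 -0.277 -0.747] turn deg [ 0.09  0.01 -0.16]
```

```bash
python3 -m crank '[[[3,-0.28,-0.75],[0,0,0],1.5],[[3,0,0],[0,0,0],1.5],[[2,0,0],[0,0,0],1.5],[[0,0,0],[0,0,0],1.5],[[0,0,0],[0,0,0],1.5]]'
python3 look.py over; python3 -c "
from h import *
plan([469.3,-193.9,116],np.radians(63))
s=get_image('scene'); cv2.imwrite('pics/s2.png',cv2.resize(s['pixels'][140:240,140:260,::-1],None,fx=5,fy=5,interpolation=cv2.INTER_CUBIC))"
```

```text
t: 8.8
ee_pos: [470.9, -194.3, 136.1]
orientation: [-0.858, 1.395, 0.857]
ft_force: [-0.7, -0.0, -4.3]
width: 19.7
t 8.85 p [ 471.1 -194.5  136.5] x [ 0.001 -0.    -1.   ] yaw 63.12 F [ 0.82 -0.22 -3.81] M [ 0.001 -0.104 -0.013] w 19.6 q [-0.415  0.381  1.946  0.     0.814 -1.517]
shift cm [ 2.045  0.19  -0.024] turn deg [0.12 0.01 0.08]
```

View pics/over.png

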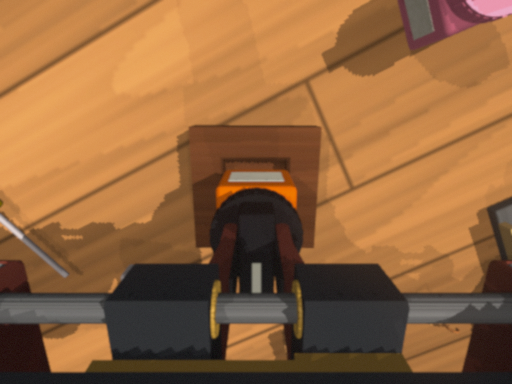

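View pics/s2.png

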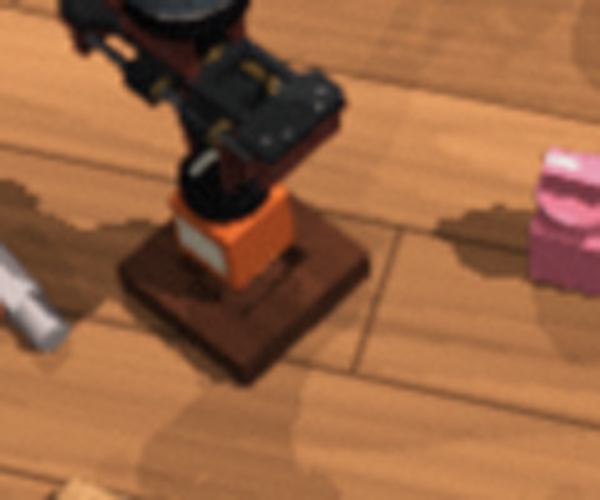

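The block's near edge is at (191-321, 126) in the wrist view. That puts the block centre 2 mm towards +y of the tool, and the fit says the same. Going in.

```bash
python3 -m crank '[[[0.5,0.2,0],[0.1,0,0],1.5],[[0.5,0,0],[0,0,0],1.5],[[0.5,0,0],[0,0,0],1.5],[[0.5,0,0],[0,0,0],1.5],[[0,0,0],[0,0,0],1.5]]'
python3 -c "
from h import *
stat()"
```

```text
t: 9.52
ee_pos: [468.2, -193.8, 115.1]
orientation: [-0.854, 1.397, 0.856]
ft_force: [0.9, -0.4, -3.8]
width: 19.9
t 9.53 p [ 468.2 -193.8  115.1] x [-0.001  0.    -1.   ] yaw 62.95 F [ 0.93 -0.4  -3.75] M [ 0.068 -0.087  0.039] w 19.9 q [-0.416  0.414  1.961  0.     0.767 -1.515]
```

```bash
python3 -m crank '[[[0.4,0,0],[0,0,0],1.5],[[0.4,0,0],[0,0,0],1.5],[[0,0,0],[0,0,0],1.5]]'
python3 -c "
from h import *
stat()"
```

```text
t: 9.9
ee_pos: [468.3, -193.8, 107.3]
orientation: [-0.854, 1.397, 0.855]
ft_force: [0.3, -0.2, -3.1]
width: 19.8
t 9.9 p [ 468.3 -193.8  107.3] x [-0.001  0.    -1.   ] yaw 62.96 F [ 0.34 -0.17 -3.12] M [-0.001 -0.087 -0.018] w 19.8 q [-0.416  0.427  1.965 -0.     0.75  -1.515]
```

```bash
python3 -m crank '[[[0.4,0,0],[0,0,0],1.5],[[0.4,0,0],[0,0,0],1.5],[[0.2,0,0],[0,0,0],1.5],[[0,0,0],[0,0,0],1.5]]'
python3 -c "
from h import *
stat()"
```

```text
t: 10.4
ee_pos: [468.4, -193.9, 97.5]
orientation: [-0.855, 1.397, 0.855]
ft_force: [0.5, -0.2, -4.3]
width: 20.2
t 10.4 p [ 468.4 -193.9   97.5] x [-0.  0. -1.] yaw 62.95 F [ 0.47 -0.24 -4.32] M [-0.008 -0.116  0.05 ] w 20.2 q [-0.416  0.445  1.969  0.     0.728 -1.515]
```

```bash
python3 -m crank '[[[0.1,0,0],[0,0,0],1.5],[[0.1,0,0],[0,0,0],1.5],[[0,0,0],[0,0,0],1.5]]'
python3 -c "
from h import *
stat()"
python3 -m crank '[[[0.05,0,0],[0,0,0],1.5],[[0,0,0],[0,0,0],1.5]]'
python3 -c "
from h import *
stat()"
```

```text
t: 10.78
ee_pos: [468.6, -194.0, 95.8]
orientation: [-0.855, 1.396, 0.855]
ft_force: [0.5, 0.5, -4.1]
width: 20.1
t 10.78 p [ 468.6 -194.    95.8] x [ 0. -0. -1.] yaw 62.96 F [ 0.47  0.54 -4.05] M [-0.033 -0.119  0.006] w 20.1 q [-0.416  0.448  1.97  -0.     0.724 -1.515]
t: 11.02
ee_pos: [468.6, -194.0, 95.6]
orientation: [-0.855, 1.396, 0.855]
ft_force: [-2.3, 0.5, 3.9]
width: 20.0
t 11.03 p [ 468.6 -194.    95.6] x [ 0. -0. -1.] yaw 62.96 F [-2.25  0.49  3.92] M [0.083 0.25  0.01 ] w 20.0 q [-0.416  0.448  1.97  -0.     0.723 -1.515]
```

The jar is seated. Contact came at TCP 95.6 and 85.7 was the bench reference, so its underside is at about 10 mm, which is the pocket floor. Now I'll turn the lid clockwise (+x), sinking 0.14 mm per 10°.

```bash
cat > chk.py <<'E'
import sys
from h import *
m=get_obs(); r=R.from_rotvec(m["orientation"]).as_matrix()
print("t",round(m["t"],2),"yaw",round(np.degrees(np.arctan2(r[1,2],r[0,2])),1),"F",m["ft_force"].round(1),"Mz",m["moment"].round(3)[2],"z",m["ee_pos"][2].round(1),"tau6",m["joint_torque"][5].round(3),"w",round(m["width"],1))
sys.exit(1 if abs(m["moment"][2])>float(sys.argv[1]) else 0)
E
python3 -m crank '[[[0.01,0,0],[8,0,0],1.5]]' >/dev/null; python3 chk.py .15 && python3 -m crank '[[[0.01,0,0],[8,0,0],1.5]]' >/dev/null && python3 chk.py .15 && python3 -m crank '[[[0.01,0,0],[8,0,0],1.5]]' >/dev/null && python3 chk.py .15
```

```text
t 11.15 yaw 54.8 F [-1.8  0.6  2.3] Mz 0.186 z 95.5 tau6 -1.966 w 19.7
```

```bash
python3 -m crank '[[[0,0,0],[0,0,0],1.5]]' >/dev/null; python3 chk.py .15; python3 -m crank '[[[0,0,0],[4,0,0],1.5]]' >/dev/null; python3 chk.py .2;python3 -m crank '[[[0,0,0],[0,0,0],1.5]]' >/dev/null; python3 chk.py .15
```

```text
t 11.28 yaw 55.0 F [-1.9 -0.4  4.8] Mz -0.034 z 95.5 tau6 0.673 w 20.1
t 11.4 yaw 51.1 F [-0.5  0.9  4.5] Mz 0.078 z 95.5 tau6 -0.916 w 20.2
t 11.53 yaw 51.1 F [-0.9  0.2  6.4] Mz -0.013 z 95.5 tau6 0.225 w 19.9
```

```bash
python3 -m crank '[[[0,0,0],[2.5,0,0],1.5],[[0.01,0,0],[2.5,0,0],1.5],[[0,0,0],[2.5,0,0],1.5],[[0,0,0],[2.5,0,0],1.5]]' >/dev/null; python3 chk.py .15;  python3 -m crank '[[[0,0,0],[2.5,0,0],1.5],[[0.01,0,0],[2.5,0,0],1.5]]' >/dev/null; python3 chk.py .15 && python3 -m crank '[[[0,0,0],[2.5,0,0],1.5],[[0.01,0,0],[2.5,0,0],1.5]]' >/dev/null; python3 chk.py .15
```

```text
t 12.03 yaw 41.1 F [-0.3  0.5  4.2] Mz 0.061 z 95.3 tau6 -0.38 w 19.8
t 12.28 yaw 36.1 F [-0.2  0.6  6.2] Mz 0.098 z 95.2 tau6 -0.38 w 19.9
t 12.53 yaw 31.1 F [0.1 1.2 6. ] Mz 0.102 z 95.1 tau6 -0.381 w 19.7
```

Joint 6 torque is a clean signal: steady at -0.38 while the lid turns with drag only. I'll guard on that as well.

```bash
sed -i 's/sys.exit.*/sys.exit(1 if (m["joint_torque"][5]<-0.46 or m["moment"][2]>float(sys.argv[1])) else 0)/' chk.py
g(){ python3 chk.py .2; }
python3 -m crank '[[[0,0,0],[2.5,0,0],1.5],[[0.01,0,0],[2.5,0,0],1.5]]' >/dev/null; g && python3 -m crank '[[[0,0,0],[2.5,0,0],1.5],[[0.01,0,0],[2.5,0,0],1.5]]' >/dev/null && g && python3 -m crank '[[[0,0,0],[2.5,0,0],1.5],[[0,0,0],[2.5,0,0],1.5]]' >/dev/null && g && python3 -m crank '[[[0,0,0],[2.5,0,0],1.5],[[0.01,0,0],[2.5,0,0],1.5]]' >/dev/null && g && python3 -m crank '[[[0,0,0],[2.5,0,0],1.5],[[0.01,0,0],[2.5,0,0],1.5]]' >/dev/null && g && python3 -m crank '[[[0,0,0],[2.5,0,0],1.5],[[0,0,0],[2.5,0,0],1.5]]' >/dev/null && g
```

```text
t 12.78 yaw 26.1 F [-0.5  0.9  6.2] Mz 0.129 z 95.1 tau6 -0.381 w 19.8
t 13.03 yaw 21.1 F [-0.1  1.7  6.4] Mz 0.083 z 95.0 tau6 -0.341 w 19.9
t 13.28 yaw 16.1 F [0.2 1.9 5.1] Mz 0.186 z 95.0 tau6 -0.278 w 20.2
t 13.53 yaw 11.1 F [-0.1  0.5  5.9] Mz 0.246 z 94.9 tau6 -0.212 w 20.1
```

```bash
python3 -m crank '[[[0,0,0],[0,0,0],1.5]]' >/dev/null; python3 chk.py .2;  python3 -m crank '[[[0,0,0],[0,0,0],1.5]]' >/dev/null; python3 chk.py .2; python3 -m crank '[[[0,0,0],[0,0,0],1.5]]' >/dev/null; python3 chk.py .2
```

```text
t 13.65 yaw 11.2 F [0.4 1.8 5.6] Mz 0.084 z 94.9 tau6 0.314 w 19.8
t 13.78 yaw 11.2 F [-0.4  0.9  5.7] Mz 0.146 z 94.9 tau6 0.125 w 19.7
t 13.9 yaw 11.2 F [0.4 1.7 5.9] Mz 0.107 z 94.9 tau6 0.122 w 19.6
```

The seal was met at about yaw 24°. Seal torque is now about 0.17 N m, or 0.24 with drag, so about 5° more is needed.

```bash
python3 -m crank '[[[0,0,0],[2.5,0,0],1.5]]' >/dev/null; python3 chk.py .2;  python3 -m crank '[[[0.01,0,0],[2.5,0,0],1.5]]' >/dev/null; python3 chk.py .2; python3 -m crank '[[[0,0,0],[0,0,0],1.5],[[0,0,0],[0,0,0],1.5]]' >/dev/null; python3 chk.py .2;python3 -m crank '[[[0,0,0],[0,0,0],1.5]]' >/dev/null; python3 chk.py .2;python3 -m crank '[[[0,0,0],[0,0,0],1.5]]' >/dev/null; python3 chk.py .2
```

```text
t 14.03 yaw 8.6 F [0.3 0.3 5.4] Mz 0.303 z 94.9 tau6 -0.359 w 19.4
t 14.15 yaw 6.1 F [0.2 1.9 6.3] Mz 0.278 z 94.9 tau6 -0.147 w 19.8
t 14.4 yaw 6.2 F [-0.6  1.5  6.9] Mz 0.198 z 94.9 tau6 0.2 w 19.9
t 14.53 yaw 6.2 F [0.1 1.3 5.4] Mz 0.144 z 94.9 tau6 0.197 w 19.8
t 14.65 yaw 6.2 F [-0.2  1.8  6.6] Mz 0.218 z 94.9 tau6 0.197 w 19.9
```

```bash
python3 -m crank '[[[0,0,0],[1.2,0,0],1.5]]' >/dev/null; python3 chk.py .2; python3 -m crank '[[[0,0,0],[0,0,0],1.5],[[0,0,0],[0,0,0],1.5]]' >/dev/null; python3 chk.py .2;python3 -m crank '[[[0,0,0],[0,0,0],1.5]]' >/dev/null; python3 chk.py .2
python3 -m crank '[[[0,0,0],[0,0,0],6],[[0,0,0],[0,0,0],6],[[0,0,0],[0,0,0],6],[[0,0,0],[0,0,0],6]]'; python3 chk.py 1;
python3 -m crank '[[[-1,0,0],[0,0,0],6],[[-3,0,0],[0,0,0],6],[[-5,0,0],[0,0,0],6],[[-5,0,0],[0,0,0],6],[[-2,0,0],[0,0,0],6]]'; python3 -m crank '[[[0,-3,0],[0,0,0],6],[[0,0,0],[0,0,0],6]]'; python3 look.py fin; python3 -c "
from h import *
for n in ('scene','top'):
    s=get_image(n); cv2.imwrite(f'pics/f_{n}.png',s['pixels'][:,:,::-1])"
```

```text
t 14.78 yaw 5.0 F [0.5 0.8 5.2] Mz 0.302 z 94.9 tau6 0.021 w 20.2
t 15.03 yaw 5.0 F [0.2 1.8 5.8] Mz 0.281 z 94.9 tau6 0.274 w 19.5
t 15.15 yaw 5.0 F [0.8 0.7 5.8] Mz 0.25 z 94.9 tau6 0.272 w 19.6
t: 15.65
ee_pos: [468.4, -193.9, 94.3]
orientation: [-0.065, 1.57, 0.065]
ft_force: [-0.7, 0.2, 0.1]
width: 56.5
t 15.65 yaw 4.8 F [-0.7  0.2  0.1] Mz -0.032 z 94.3 tau6 -0.007 w 56.5
t: 16.27
ee_pos: [469.7, -194.4, 258.3]
orientation: [-0.067, 1.565, 0.063]
ft_force: [0.0, -0.4, -0.6]
width: 59.9
t: 16.52
ee_pos: [471.3, -224.9, 255.4]
orientation: [-0.065, 1.568, 0.063]
ft_force: [0.3, 0.7, -0.2]
width: 60.1
t 16.57 p [ 470.8 -224.   254.8] x [ 0.  0. -1.] yaw 4.68 F [-0.84 -0.09 -0.48] M [-0.024 -0.123  0.028] w 60.2 q [-0.467  0.232  1.828  0.     1.082 -0.549]
```

View pics/fin.png

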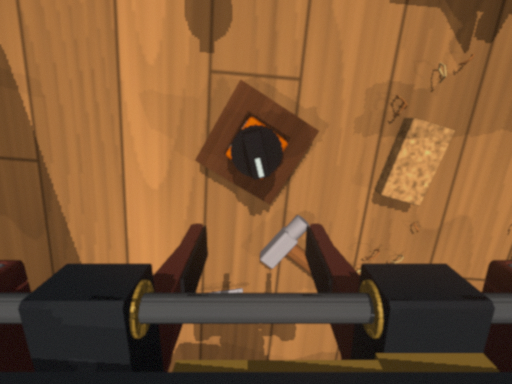

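View pics/f_scene.png

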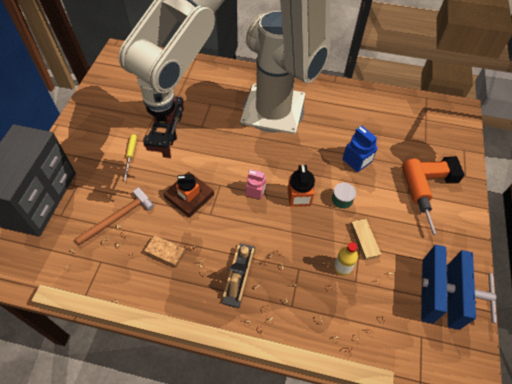

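Standstill torque before letting go was about 0.27 N m on both sensors. The final views show the jar upright in the pocket, lid at wrist (257,152), with the robot clear and everything else where it was. One last overlay to check seating height and lid angle.

Run:
```python
from h import *; import pickle
w=pickle.load(open("pics/fin.pkl","rb")); im=w["pixels"][:,:,::-1]
x0,y0=190,75; f=4.3
big=cv2.resize(im[y0:y0+135,x0:x0+135],None,fx=f,fy=f,interpolation=cv2.INTER_CUBIC)
s=np.concatenate
def draw(cx,cy,yaw,L,col):
    c,d=np.cos(yaw),np.sin(yaw); P=np.array([[cx+c*a-d*b,cy+d*a+c*b,z] for a,b,z in L])
    cv2.polylines(big,[((proj(w,P)-[x0,y0]+.5)*f).astype(np.int32)],True,col,1)
sq=lambda h,z:[(-h,-h,z),(h,-h,z),(h,h,z),(-h,h,z)]
cx,cy=468.8,-193.9
draw(cx,cy,np.radians(-27),sq(60,30),(255,255,255)); draw(cx,cy,np.radians(-27),sq(28,70),(255,0,255))
draw(cx,cy,np.radians(4.9),[(-10,-25,114.5),(10,-25,114.5),(10,25,114.5),(-10,25,114.5)],(0,255,0))
cv2.imwrite("pics/finov.png",big)
```

```text
(no output)
```

View pics/finov.png

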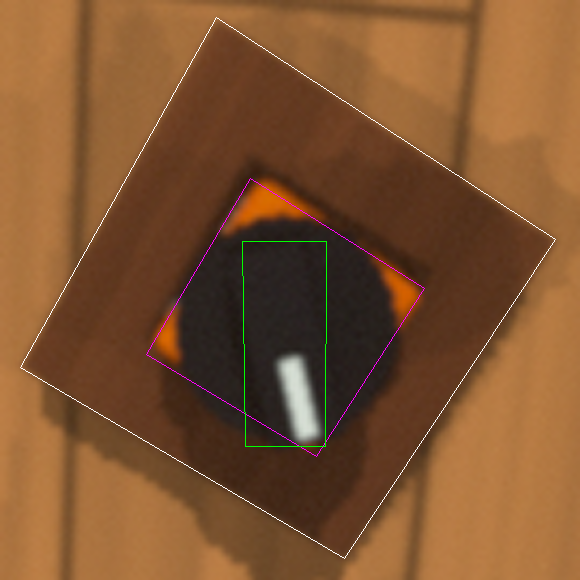

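Seating matches: the shoulder outline fits at 70 mm. One check disagrees, though. The lid stripe (crop (288,358) to (307,440)) sits about 13° counterclockwise of where the gripper left it. Either something moved within its play at release, or the lid sprang back. I'll measure the angles, then regrip and feel the torque.

Run:
```python
from h import *; import pickle
w=pickle.load(open("pics/fin.pkl","rb")); uv=lambda a,b:(190+(a+.5)/4.3-.5,75+(b+.5)/4.3-.5)
a,b=ray(w,uv(290,357),114.5),ray(w,uv(308,440),114.5); print(a,b,np.degrees(np.arctan2(*(b-a)[1::-1]))+90)
big=cv2.resize(w["pixels"][110:200,210:305,::-1],None,fx=8,fy=8,interpolation=cv2.INTER_LANCZOS4); big=cv2.convertScaleAbs(big,alpha=1.8)
cv2.imwrite("pics/finz.png",big[:600])
yaw=np.radians(17.5); plan([468.6,-193.9,125],yaw)
```

```text
[ 470.44049623 -196.53847986  114.5       ] [ 476.60533115 -216.8814976   114.5       ] 16.859131619872613
shift cm [12.921  2.925  0.059] turn deg [-12.76  -0.04  -0.05]
```

View pics/finz.png

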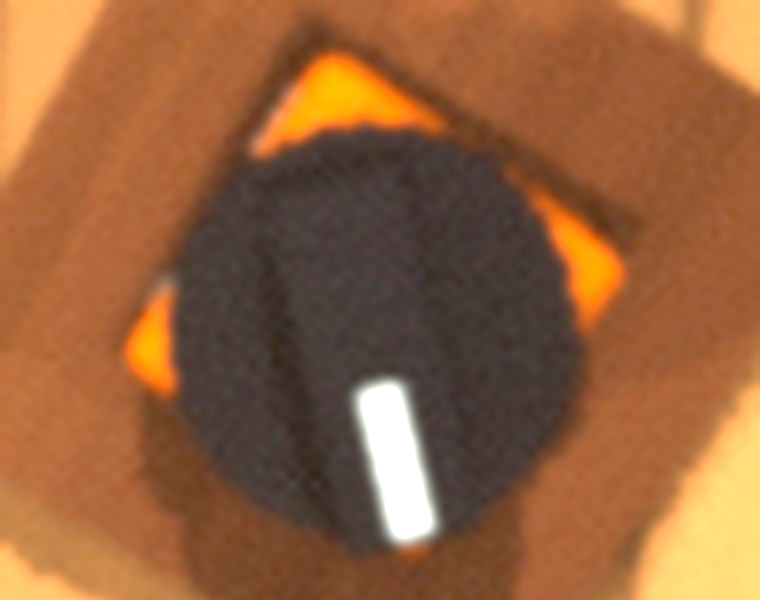

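The body is turned about 4° clockwise against the pocket walls, which is as expected. So the lid moved relative to the jar. I'll regrip at the bar's present angle and feel it.

```bash
python3 -m crank '[[[0,2.93,0.06],[-6.2,0,0],6],[[4,0,0],[-6.2,0,0],6],[[5,0,0],[0,0,0],6],[[3.9,0,0],[0,0,0],6],[[0,0,0],[0,0,0],6]]'; python3 -c "
from h import *
stat();plan([468.6,-193.9,95.2],np.radians(17))"
```

```text
t: 17.3
ee_pos: [466.9, -192.9, 122.9]
orientation: [-0.233, 1.564, 0.239]
ft_force: [-1.0, 0.5, 0.9]
width: 60.1
t 17.3 p [ 466.9 -192.9  122.9] x [-0.006  0.003 -1.   ] yaw 17.19 F [-0.98  0.47  0.87] M [ 0.029 -0.072 -0.03 ] w 60.1 q [-0.415  0.401  1.957  0.     0.79  -0.716]
shift cm [ 2.772 -0.159  0.15 ] turn deg [ 0.19 -0.29 -0.27]
```

```bash
python3 -m crank '[[[1.5,0,0],[0,0,0],6],[[1.1,0,0],[0,0,0],5],[[0,0,0],[0,0,0],5],[[0,0,0],[0,0,0],4]]'; python3 chk.py 1; python3 look.py re;
python3 -m crank '[[[0,0,0],[0,0,0],1.5],[[0,0,0],[0,0,0],1.5],[[0,0,0],[0,0,0],1.5],[[0,0,0],[0,0,0],1.5],[[0,0,0],[0,0,0],1.5]]'; python3 chk.py 1;python3 -m crank '[[[0,0,0],[0,0,0],1.5]]'>/dev/null; python3 chk.py 1
```

```text
t: 17.8
ee_pos: [469.5, -194.7, 99.9]
orientation: [-0.235, 1.557, 0.235]
ft_force: [-0.8, -0.6, -0.5]
width: 43.2
t 17.8 yaw 17.2 F [-0.8 -0.6 -0.5] Mz 0.022 z 99.9 tau6 0.0 w 43.2
t 17.85 p [ 469.5 -194.7   99.9] x [ 0.001 -0.    -1.   ] yaw 17.15 F [-0.13  0.35  0.43] M [-0.026 -0.084  0.005] w 41.6 q [-0.417  0.442  1.966 -0.     0.733 -0.716]
t: 18.48
ee_pos: [469.3, -194.6, 99.5]
orientation: [-0.235, 1.558, 0.235]
ft_force: [0.1, -0.6, 2.3]
width: 20.2
t 18.48 yaw 17.2 F [ 0.1 -0.6  2.3] Mz 0.121 z 99.5 tau6 0.128 w 20.2
t 18.6 yaw 17.2 F [-0.6  0.2  3.3] Mz 0.151 z 99.5 tau6 0.13 w 19.8
```

View pics/re.png

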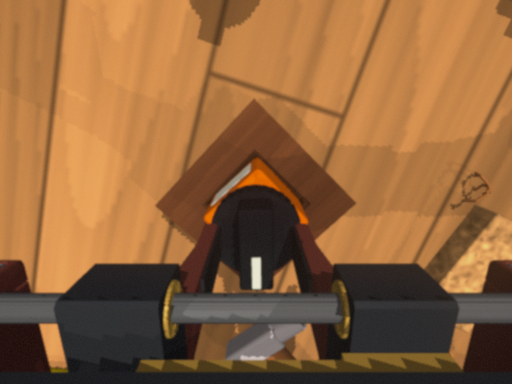

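The bar is centred and square in the jaws (stripe at (256,273)). Regripping already took up 0.13 N m. Now 1.5°/row tests with readings.

```bash
python3 -m crank '[[[0,0,0],[1,0,0],1.5],[[0,0,0],[1,0,0],1.5]]'>/dev/null; python3 chk.py 1; python3 -m crank '[[[0,0,0],[0,0,0],1.5],[[0,0,0],[0,0,0],1.5]]'>/dev/null; python3 chk.py 1; python3 -m crank '[[[0,0,0],[0,0,0],1.5]]'>/dev/null; python3 chk.py 1
```

```text
t 18.85 yaw 15.1 F [-0.7 -0.4  4.3] Mz 0.121 z 99.5 tau6 -0.016 w 19.7
t 19.1 yaw 15.2 F [-0.4  1.1  4.6] Mz 0.105 z 99.5 tau6 0.126 w 19.5
t 19.23 yaw 15.2 F [-0.5 -0.1  5.7] Mz 0.136 z 99.4 tau6 0.12 w 19.5
```

The lid did spring back: torque is low here and builds again with angle, as in the first tightening. I'll tighten again, take a picture under load, then open slightly and watch what the lid does.

```bash
python3 -m crank '[[[0,0,0],[1.2,0,0],1.5],[[0,0,0],[1.2,0,0],1.5],[[0,0,0],[1.2,0,0],1.5],[[0,0,0],[1.2,0,0],1.5]]'>/dev/null; python3 chk.py 1; python3 -m crank '[[[0,0,0],[0,0,0],1.5],[[0,0,0],[0,0,0],1.5]]'>/dev/null; python3 chk.py 1; python3 -m crank '[[[0,0,0],[1.2,0,0],1.5],[[0,0,0],[1.2,0,0],1.5]]'>/dev/null; python3 chk.py 1; python3 -m crank '[[[0,0,0],[0,0,0],1.5],[[0,0,0],[0,0,0],1.5]]'>/dev/null; python3 chk.py 1; python3 look.py load
```

```text
t 19.73 yaw 10.3 F [ 0.  -0.6  5.4] Mz 0.185 z 99.4 tau6 0.018 w 19.9
t 19.98 yaw 10.4 F [ 0.5 -0.1  5.6] Mz 0.261 z 99.4 tau6 0.188 w 19.8
t 20.23 yaw 7.9 F [-0.3 -1.   4.9] Mz 0.314 z 99.4 tau6 0.041 w 19.9
t 20.48 yaw 8.0 F [ 0.5 -1.1  4.8] Mz 0.149 z 99.4 tau6 0.225 w 20.0
t 20.52 p [ 469.3 -194.6   99.4] x [ 0. -0. -1.] yaw 7.96 F [ 0.23 -0.26  4.88] M [-0.143 -0.025  0.169] w 20.1 q [-0.417  0.442  1.966  0.     0.733 -0.555]
```

View pics/load.png

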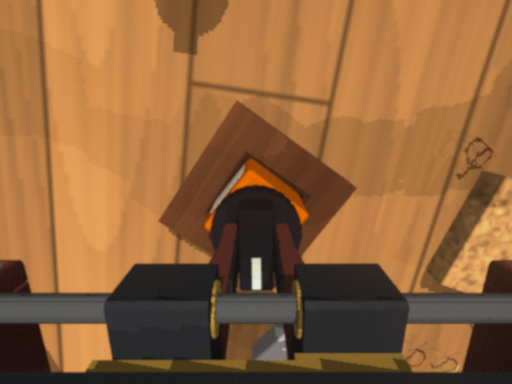

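```bash
python3 -m crank '[[[0,0,0],[0,0,0],2.3]]'; python3 look.py r1;  python3 -m crank '[[[0,0,0],[0,0,0],2.6]]'; python3 look.py r2; python3 -m crank '[[[0,0,0],[0,0,0],3],[[0,0,0],[0,0,0],3]]'; python3 look.py r3; python3 -c "
import cv2,numpy as np
cv2.imwrite('pics/r.png',np.hstack([cv2.resize(cv2.imread(f'pics/{n}.png')[150:310,195:320],None,fx=2,fy=3) for n in ('r1','r2','r3')]))"
```

```text
t: 20.65
ee_pos: [468.8, -194.3, 99.0]
orientation: [-0.108, 1.569, 0.109]
ft_force: [1.0, 0.7, -0.1]
width: 22.6
t 20.7 p [ 468.8 -194.2   99. ] x [-0.001  0.001 -1.   ] yaw 7.92 F [1.39 1.37 0.11] M [ 0.185 -0.261  0.062] w 23.3 q [-4.160e-01  4.430e-01  1.967e+00  1.000e-03  7.330e-01 -5.550e-01]
t: 20.82
ee_pos: [468.6, -194.3, 98.9]
orientation: [-0.108, 1.569, 0.109]
ft_force: [0.5, 0.7, -0.0]
width: 25.8
t 20.88 p [ 468.7 -194.3   99. ] x [-0.001  0.    -1.   ] yaw 7.95 F [ 0.27 -0.13 -0.15] M [-0.01  -0.068  0.039] w 26.3 q [-0.417  0.443  1.967  0.     0.733 -0.555]
t: 21.12
ee_pos: [469.0, -194.5, 99.3]
orientation: [-0.109, 1.568, 0.109]
ft_force: [0.6, 0.7, 0.2]
width: 29.8
t 21.18 p [ 469.1 -194.5   99.3] x [-0.  0. -1.] yaw 7.95 F [-0.45  0.82 -0.88] M [-0.004 -0.069 -0.018] w 30.2 q [-0.417  0.442  1.967  0.     0.733 -0.555]
```

View pics/r.png

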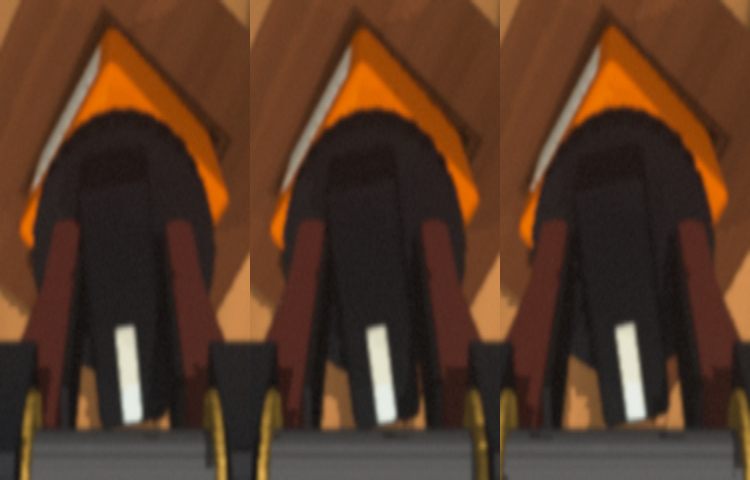

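After release the lid turns back at once (stripe tilted about 7° in all three frames) and then stays put. I need to know whether the body or the lid moved, so I'll compare the loaded and released frames.

```bash
python3 -c "
import cv2,numpy as np
a=[cv2.convertScaleAbs(cv2.resize(cv2.imread(f'pics/{n}.png')[150:240,195:320],None,fx=6,fy=6,interpolation=cv2.INTER_CUBIC)[:290],alpha=1.6) for n in ('load','r3')]
cv2.imwrite('pics/cmp.png',np.vstack(a))"
```

```text
(no output)
```

View pics/cmp.png

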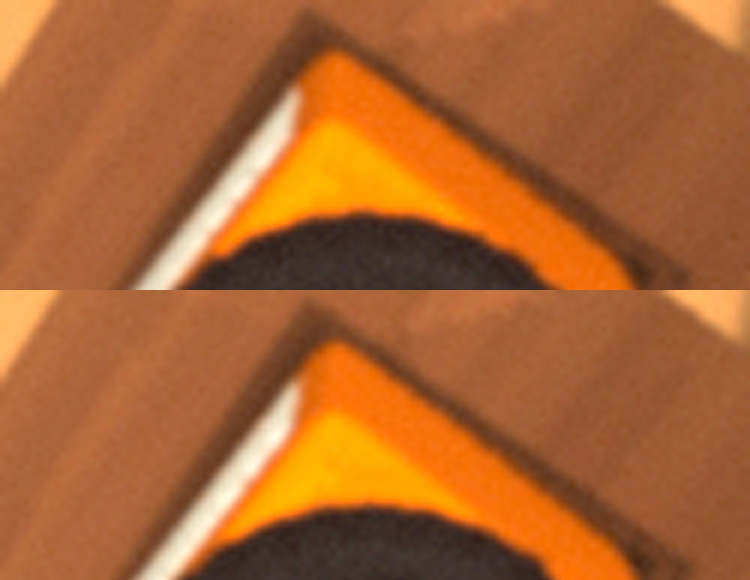

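The body barely moved; the lid relaxed back against its thread drag. Combining all readings at about 1 N m/rad puts seal contact near yaw 20°, so the first tightening reached a seal torque of about 0.26 N m and the second about 0.2. The second was marginal, so I'll regrip lower, bring it to about 0.25-0.27 at standstill, hold longer, and then release.

```bash
python3 -m crank '[[[0,0,0],[-3.5,0,0],3],[[0,0,0],[-3.5,0,0],3],[[0.4,0,0],[0,0,0],3],[[0,0,0],[0,0,0],3]]'; python3 look.py rg; python3 chk.py 1
python3 -m crank '[[[0,0,0],[0,0,0],1.5],[[0,0,0],[0,0,0],1.5],[[0,0,0],[0,0,0],1.5],[[0,0,0],[0,0,0],1.5]]'; python3 chk.py 1
```

```text
t: 21.68
ee_pos: [468.9, -194.4, 95.0]
orientation: [-0.204, 1.562, 0.204]
ft_force: [-0.7, -0.3, 0.0]
width: 29.7
t 21.73 p [ 469.  -194.5   95.1] x [-0.001  0.    -1.   ] yaw 14.9 F [ 0.04 -0.12  0.21] M [-0.044 -0.087 -0.004] w 29.9 q [-0.417  0.45   1.968  0.     0.724 -0.677]
t 21.73 yaw 14.9 F [ 0.  -0.1  0.2] Mz -0.004 z 95.1 tau6 0.008 w 29.9
t: 22.22
ee_pos: [469.0, -194.5, 95.3]
orientation: [-0.205, 1.561, 0.205]
ft_force: [-0.6, -2.0, -0.2]
width: 20.2
t 22.23 yaw 15.0 F [-0.6 -2.  -0.2] Mz 0.14 z 95.3 tau6 0.126 w 20.2
```

View pics/rg.png

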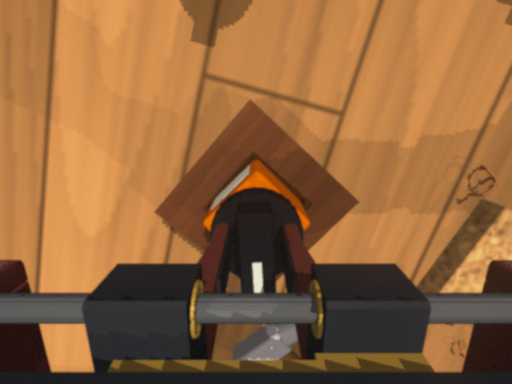

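```bash
python3 -m crank '[[[0,0,0],[1.2,0,0],1.5],[[0,0,0],[1.2,0,0],1.5],[[0,0,0],[1.2,0,0],1.5],[[0,0,0],[1.2,0,0],1.5]]'>/dev/null; python3 chk.py 1; python3 -m crank '[[[0,0,0],[1.2,0,0],1.5],[[0,0,0],[1.2,0,0],1.5]]'>/dev/null; python3 chk.py 1; python3 -m crank '[[[0,0,0],[0,0,0],1.5],[[0,0,0],[0,0,0],1.5]]'>/dev/null; python3 chk.py 1
```

```text
t 22.73 yaw 10.1 F [-2.7 -0.6  0. ] Mz 0.248 z 95.3 tau6 -0.003 w 20.0
t 22.98 yaw 7.7 F [-1.9 -1.1 -1.1] Mz 0.223 z 95.3 tau6 0.03 w 20.3
t 23.23 yaw 7.8 F [-1.8 -1.5 -1.2] Mz 0.16 z 95.3 tau6 0.215 w 20.3
```

```bash
python3 -m crank '[[[0,0,0],[1.2,0,0],1.5],[[0,0,0],[1.2,0,0],1.5]]'>/dev/null; python3 chk.py 1; for i in 1 2 3 4 5 6; do python3 -m crank '[[[0,0,0],[0,0,0],1.5]]'>/dev/null; python3 chk.py 1; done
```

```text
t 23.48 yaw 5.3 F [-0.5 -1.4 -1.9] Mz 0.336 z 95.3 tau6 0.055 w 20.0
t 23.6 yaw 5.3 F [-1.6 -1.3 -2.9] Mz 0.227 z 95.3 tau6 0.369 w 20.1
t 23.73 yaw 5.4 F [-2.6 -1.1 -1.6] Mz 0.191 z 95.3 tau6 0.249 w 20.1
t 23.85 yaw 5.4 F [-3.  -1.6 -2.6] Mz 0.252 z 95.3 tau6 0.241 w 20.1
t 23.98 yaw 5.4 F [-2.4 -0.3 -1.8] Mz 0.214 z 95.3 tau6 0.241 w 20.2
t 24.1 yaw 5.4 F [-1.8 -1.5 -2. ] Mz 0.253 z 95.3 tau6 0.242 w 20.6
t 24.23 yaw 5.4 F [-2.1 -2.2 -2.3] Mz 0.257 z 95.3 tau6 0.242 w 20.0
```

Held at 0.24 N m (wrist mean about 0.24, 0.34 while turning with drag). Releasing and retreating.

```bash
python3 -m crank '[[[0,0,0],[0,0,0],6],[[0,0,0],[0,0,0],6],[[0,0,0],[0,0,0],6],[[0,0,0],[0,0,0],6]]'; python3 chk.py 1;
python3 -m crank '[[[-1,0,0],[0,0,0],6],[[-3,0,0],[0,0,0],6],[[-5,0,0],[0,0,0],6],[[-5,0,0],[0,0,0],6],[[-2,0,0],[0,0,0],6]]'; python3 -m crank '[[[0,-3,0],[0,0,0],6],[[0,0,0],[0,0,0],6]]'; python3 look.py fin2
python3 - <<'E'
from h import *
s=get_image('scene'); cv2.imwrite('pics/f2s.png',s['pixels'][:,:,::-1])
t=get_image('top'); cv2.imwrite('pics/f2t.png',t['pixels'][:,:,::-1])
cv2.imwrite('pics/fin2c.png',cv2.resize(cv2.imread('pics/fin2.png')[75:215,190:330],None,fx=4,fy=4,interpolation=cv2.INTER_CUBIC))
E
```

```text
t: 24.72
ee_pos: [469.4, -194.6, 95.5]
orientation: [-0.073, 1.569, 0.073]
ft_force: [-0.4, 0.2, -0.9]
width: 56.8
t 24.73 yaw 5.3 F [-0.4  0.2 -0.9] Mz -0.02 z 95.5 tau6 0.001 w 56.8
t: 25.35
ee_pos: [470.4, -195.1, 259.3]
orientation: [-0.075, 1.565, 0.071]
ft_force: [0.9, -0.6, 0.8]
width: 60.1
t: 25.6
ee_pos: [472.3, -225.5, 256.4]
orientation: [-0.073, 1.568, 0.071]
ft_force: [-0.3, 1.1, -0.3]
width: 60.2
t 25.65 p [ 471.8 -224.6  255.8] x [ 0.  0. -1.] yaw 5.27 F [-0.19  0.19 -0.09] M [ 0.005 -0.042 -0.008] w 59.9 q [-0.467  0.232  1.824  0.     1.085 -0.559]
```

View pics/fin2c.png

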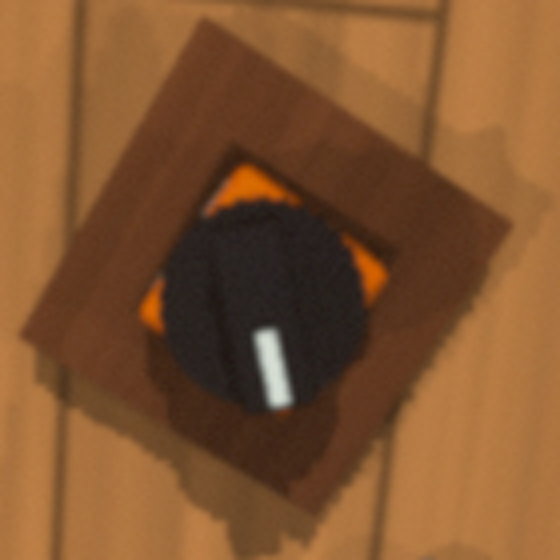

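View pics/f2s.png

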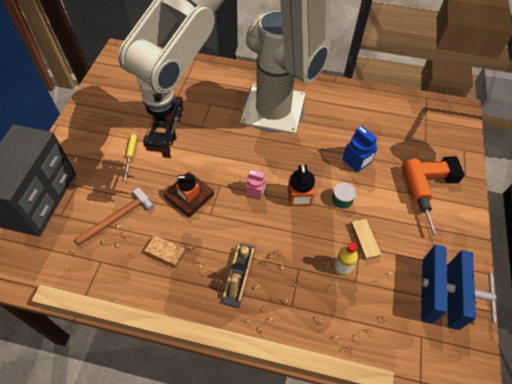

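The lid rests at the same angle as after the first release, so this is repeatable relaxation against the drag and another regrip would not change it. The jar is upright and seated, and nothing else has moved. Handing in.

```bash
python3 -c "
from workcell import *
print(close_job())"
```

```text
the job is handed in; nothing more can be done
None
```

The jar is upright and fully home in the block's pocket with its lid tightened, and I handed the job in at about 26 s of the 67 s. One check disagreed: the lid turned back a little each time I let go.

- **Jar:** I carried the smaller orange jar by its lid bar and lowered it until it met the pocket floor. Its underside is about 10 mm above the bench, and the shoulder outline fits at 70 mm in the picture. It is turned about 4° clockwise within the pocket's play, held against the walls.
- **Lid torque:** I tightened it three times. The standstill torque held before letting go was about 0.27, then 0.22, then 0.24 N m. Readings while turning, which include the drag, reached about 0.34 N m at most. It never came near 0.5.
- **Check that disagreed:** each time the gripper opened, the lid turned back about 10-12°, to the same angle after each release. After the first release I regripped and retightened twice with the same result. Torque was only about 0.13 N m when I regripped, so the lid may hold less than 0.2 N m now. I went by the brief's "let go, it stays tight".
- **Everything else:** the last scene picture shows nothing else moved and the gripper clear of the jar.

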